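# Prop the big pan's lid half open

## Robot

A 6-joint arm with a two-finger parallel gripper is mounted at the origin on a cart in front of the work surface, level with it; the furniture and walls round the work are solid. World frame = base frame: x ahead of the robot, y to its left, z up, the work surface at z = 0. Lengths are in m, angles in rad, forces in N, time in s.
With the tool pointing down it reaches from about 0.35 to 0.85 m from the base axis. Payload 8.1 kg.
Tool frame: the origin (TCP) lies at the very end of the fingers, on their centre line; the grasp point (between the pads) lies robot.tcp_to_grasp behind it (robot.tcp_to_grasp is the distance from the TCP to the grasp point, in m); z points along the fingers, y is the line along which they close (so a half turn about z gives the same grasp; the last joint's range is limited). The gripper opens to 93 mm and grips with 3 to 60 N. Pads are 15 mm wide; open, the fingers measure 128 mm over their backs; the gripper's body (75 mm by 188 mm) begins 65 mm behind the grasp point.
Start: joints at [-1.398, 0.13, 1.488, -0, 1.523, -0.085], TCP at [0.153, -0.58, 0.219] pointing down, gripper open.
Joint ranges: [-2.96, 2.96], [-0.89, 2.26], [0.02, 2.5], [-1.34, 4.48], [0, 2.73], [-2.66, 2.66]. Speed limits (rad/s): [2.39, 2.39, 2.79, 3.14, 3.14, 3.14].

## Interface

Orientations are given as a rotation vector (axis times angle).
In Python, from plant import robot gives the robot as it stands. The module is installed in compiled form; this text tells all that it offers.
- The arm moves only by the shell command python3 -m pendant 'ROWS' [FORCE]. ROWS is JSON, a list that holds one entry, the list of rows, each a list of 5 numbers: the opening, from 0 (shut) to 1 (fully open), then the shift along the tool's x, y, z in cm, then the turn about the tool's z in degrees. In form: [[[fingers, x, y, z, roll], ...]]. A call has 1 to 8 rows; each row shifts and turns the commanded pose from where the row before left it, along the tool's axes as they then stand; what a row does not reach is not made up. A row lasts 1/10 s, in which the tool goes at most 50 mm and 8.59 degrees, less where a joint would pass 70% of its speed; a pose out of reach is approached as far as the arm can. A call is refused whole if a number of a shift passes 5 or a number of a turn 8.59, either way. A call with a gripper value outside its range is refused whole. The fingers move at their own pace and stop on an object; FORCE is the grip in N (left out, the last holds). Time passes only in rows, so rows that do not move let the fingers close. It gives the time, the measured TCP pose, the force, the opening and the grip force at its end, in the units of the state.
- robot.read_state(): the state, without advancing time (a new reading comes with each control period).
- robot.read_camera(name): name is "scene" or "top"; returns a dict with "img" (480x640x3 uint8, blue, green, red), "K" (3x3 intrinsics, pixels), "k1" (the pictures are not rectified: a ray, as slopes to the right and down, at radius r is drawn at 1 + k1 r^2 times it, then the intrinsics apply), "pose" (4x4, takes a point from camera to world coordinates). Camera axes: x right, y up, looking along -z (the intrinsics and any distortion apply to the point x, -y, -z); pixel columns grow to the right and rows downward; lengths in m; the calibration is good to about 2 mm. A picture is of the moment at which its call begins. There is no depth.
- robot.close_job(): hands the job in; it is judged then, once.
The state is a dict: "t": time; "q": joint angles; "dq": joint speeds; "joint_torque": joint torques, N m; "tool_pos": TCP position; "orientation": TCP orientation; "force": force on the tool from outside, world axes, zero at the start; "wrist_torque": the same for the moment, N m; "opening": finger opening in m; "gripper_force": force on a finger pad.
Only numpy, scipy, OpenCV 4.12 (cv2) and the standard library are available. Lean on these libraries where they do the work, as an engineer would, in place of code of your own. Each camera call takes 0.05 s, during which the arm holds its last target. There are 200 camera calls.

## Task

Two square pans with hinged lids stand on the range. Raise the lid of the larger pan to half open, 45 degrees up from level, so that the steam can escape, then let go; its stiff hinge must hold it there. Leave the smaller pan and its lid as they are.

Things in the scene. Friction and masses are not known exactly. Their poses are not given: they have to be found in the camera images.
- large_lid (a joint): opening angle of the larger pan's lid in rad: 0 shut (level), growing as its near edge with the wooden grip rises; 0.785 half open, stop at 1.9. Starts at 0.03 to 0.3. Stiff friction hinge along the pan's far rim: about 5 to 7 N up at the grip moves it, and the lid stays where it is left.
- large_grip (a point): centre of the wooden grip of the larger lid: a bar 55 mm long, 24 mm wide (along the hinge axis: pinch it so), 18 mm thick, in the lid's plane, beyond its near edge, which is 32 mm from this point. 238 mm from the hinge axis, 56 mm above the range top when shut. Axes turn with the lid: x towards the hinge, y along the hinge axis, z out of the lid's top.
- large_hinge (a point): point on the hinge axis at the middle of the larger pan's far rim, 56 mm above the range top. Pan of dark cast metal, 200 mm square, 50 mm high, steel lid 200 mm square, 8 mm thick; heavy, does not move. Axes fixed to the pan: x from its near edge to the hinge, y along the hinge axis, z up; the pan is turned up to 0.2 rad from square to the robot.
- small_grip (a point): centre of the same wooden grip (55 x 24 x 18 mm) on the lid of the smaller pan, 140 mm square, 50 mm high, likewise hinged at its far rim, 178 mm from hinge axis to this point. To be left alone. Which pan stands left and which right varies.

How it is judged:
By the outcome, as a careful person would: the job done as asked, in the order asked, and still so for the second after the job is handed in, with the robot touching nothing.
It also fails if it takes over 38 s, if anything falls off the work surface, if the arm or the gripper's body presses on something with over 40 N, if the wrist force passes 120 N, or if a joint passes its speed limit or range.

## Working session

There is one attempt and no reset: what is moved stays moved. The work goes in short steps, Python scripts to look and compute and a shell command to move; the robot and the scene stay as the last step left them, time stands still between calls to the robot, and variables do not carry over. Pictures are saved under pics/ and viewed, at most 10 in all, crops included, and the job is handed in when it is done.

```bash
mkdir -p pics; cat > h.py <<'E'
import numpy as np, cv2
from plant import robot
def cam(n,f=None):
    c=robot.read_camera(n)
    if f: cv2.imwrite('pics/'+f,c['img'])
    return c
def ray(c,u,v):
    K=c['K'];k=c['k1'];d=np.array([(u-K[0,2])/K[0,0],(v-K[1,2])/K[1,1]]);s=d.copy()
    for _ in range(30): s=d/(1+k*(s@s))
    P=c['pose'];r=P[:3,:3]@np.array([s[0],-s[1],-1]);return P[:3,3],r/np.linalg.norm(r)
def onz(c,u,v,z):
    o,r=ray(c,u,v);return o+r*(z-o[2])/r[2]
def tri(a,ua,b,ub):
    o1,r1=ray(a,*ua);o2,r2=ray(b,*ub)
    t=np.linalg.lstsq(np.c_[r1,-r2],o2-o1,rcond=None)[0]
    p,q=o1+r1*t[0],o2+r2*t[1];return (p+q)/2,np.linalg.norm(p-q)
E
python3 - <<'E'
from h import *
for n in('scene','top'):
    c=cam(n,n+'0.png');print(n,c['pose'].round(3).tolist(),c['K'].round(1).tolist(),c['k1'])
s=robot.read_state();print({k:np.round(v,3) for k,v in s.items()},robot.tcp_to_grasp)
E
```

```text
scene [[-0.707, 0.339, -0.62, -0.147], [-0.707, -0.313, 0.634, 0.726], [0.021, 0.887, 0.462, 0.627], [0.0, 0.0, 0.0, 1.0]] [[537.6, 0.0, 307.1], [0.0, 537.6, 232.5], [0.0, 0.0, 1.0]] -0.11337022633615344
top [[-0.027, 0.991, -0.128, 0.428], [-1.0, -0.029, -0.01, -0.01], [-0.014, 0.127, 0.992, 1.248], [0.0, 0.0, 0.0, 1.0]] [[546.5, 0.0, 325.0], [0.0, 546.5, 244.2], [0.0, 0.0, 1.0]] -0.09752657959705778
{'t': np.float64(0.1), 'q': array([-1.398,  0.131,  1.489,  0.   ,  1.523, -0.085]), 'dq': array([-0.002,  0.001, -0.003, -0.001, -0.   , -0.001]), 'joint_torque': array([ 0.0000e+00, -5.6134e+01, -4.9310e+01,  7.7000e-02,  2.9000e-02,
       -0.0000e+00]), 'tool_pos': array([ 0.153, -0.58 ,  0.218]), 'orientation': array([-3.114, -0.404,  0.   ]), 'force': array([ 0.142,  0.393, -0.24 ]), 'wrist_torque': array([ 0.022,  0.001, -0.042]), 'gripper_force': np.float64(0.0), 'opening': np.float64(0.093)} 0.0188
```

View pics/scene0.png

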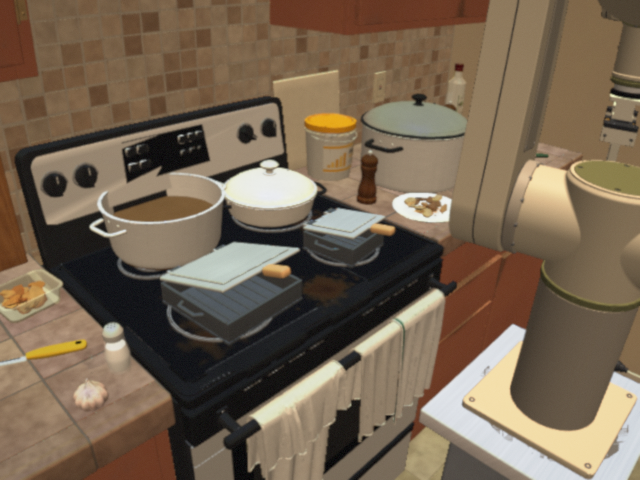

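View pics/top0.png

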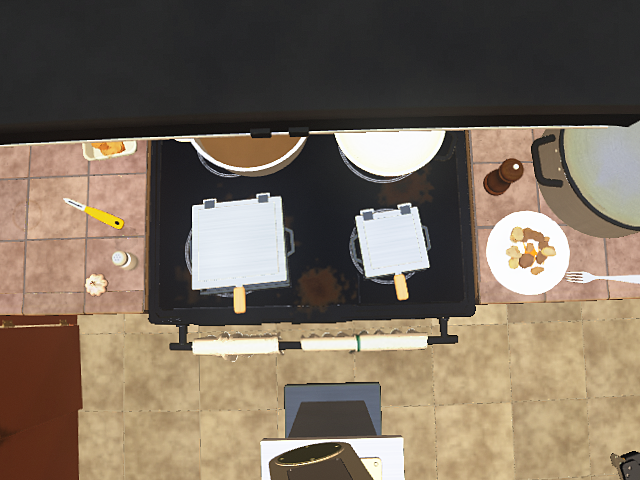

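The larger pan is on the left: its grip is at about (239,299) in the top view and (277,271) in the scene view. Its lid is slightly raised, with the hinge tabs at about (210,202) and (263,197). The smaller pan is on the right, with its grip at (402,287) in the top view. Next I measure the grip and lid.

```bash
cat >> h.py <<'E'
def grip(c,box):
    x0,y0,x1,y1=box;h=cv2.cvtColor(c['img'],cv2.COLOR_BGR2HSV)[y0:y1,x0:x1]
    m=cv2.inRange(h,(8,70,120),(25,255,255))
    k=max(cv2.findContours(m,cv2.RETR_EXTERNAL,cv2.CHAIN_APPROX_NONE)[0],key=cv2.contourArea)
    r=cv2.minAreaRect(k.astype(np.float32)+np.float32([x0,y0]));return r
def lid(c,box):
    x0,y0,x1,y1=box;g=c['img'][y0:y1,x0:x1].min(2)
    m=cv2.morphologyEx((g>135).astype(np.uint8),cv2.MORPH_OPEN,np.ones((5,5)))
    k=max(cv2.findContours(m,cv2.RETR_EXTERNAL,cv2.CHAIN_APPROX_NONE)[0],key=cv2.contourArea)
    p=cv2.approxPolyDP(k,10,True)[:,0]+[x0,y0];return p,cv2.minAreaRect(k+np.int32([x0,y0]))
E
python3 - <<'E'
from h import *
s=cam('scene');t=cam('top')
gs=grip(s,(255,255,300,290));gt=grip(t,(220,280,260,320));print(gs,gt)
print(tri(s,gs[0],t,gt[0]), [onz(t,*p,.08).round(3).tolist() for p in cv2.boxPoints(gt)])
print('small',grip(t,(385,265,420,310))[0],tri(s,grip(s,(365,220,400,240))[0],t,grip(t,(385,265,420,310))[0]))
print(lid(s,(155,230,305,300)));print(lid(t,(180,185,300,300)))
pt,_=lid(t,(180,185,300,300))
for p in pt: print(p,onz(t,*p,.06).round(3),onz(t,*p,.1).round(3))
a=s['img'][220:350,150:310];b=t['img'][185:325,170:310]
cv2.imwrite('pics/crop.png',np.hstack([cv2.resize(a,(440,360)),cv2.resize(b,(360,360))]))
E
```

```text
((275.6399841308594, 270.01995849609375), (27.29432487487793, 12.303659439086914), 8.130102157592773) ((239.0, 299.5), (12.0, 27.0), 0.0)
(array([0.46247463, 0.18098363, 0.12559831]), np.float64(0.0007888611907097259)) [[0.436, 0.202, 0.08], [0.493, 0.202, 0.08], [0.493, 0.176, 0.08], [0.435, 0.176, 0.08]]
small (400.6538391113281, 286.76922607421875) (array([ 0.48160074, -0.15652744,  0.08415981]), np.float64(3.996711256389606e-06))
(array([[294, 248],
       [231, 243],
       [165, 279],
       [224, 290]]), ((230.14471435546875, 264.9122009277344), (40.540443420410156, 130.22381591796875), 65.46226501464844))
(array([[280, 196],
       [192, 206],
       [192, 289],
       [286, 279]]), ((236.4010009765625, 242.6142120361328), (87.34888458251953, 95.1860580444336), 85.91438293457031))
[280 196] [0.692 0.099 0.06 ] [0.683 0.095 0.1  ]
[192 206] [0.675 0.297 0.06 ] [0.667 0.286 0.1  ]
[192 289] [0.49  0.296 0.06 ] [0.488 0.286 0.1  ]
[286 279] [0.507 0.089 0.06 ] [0.504 0.086 0.1  ]
```

View pics/crop.png

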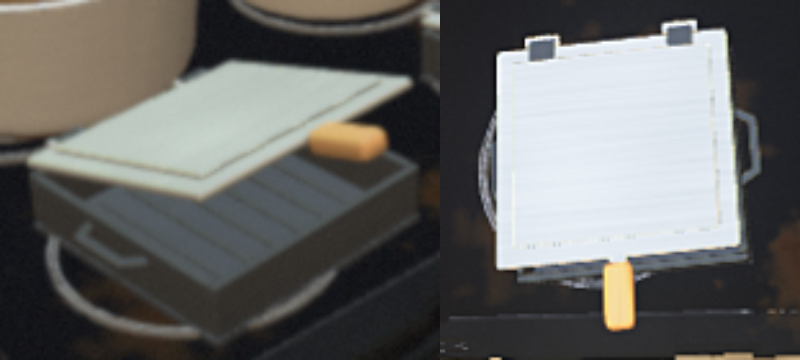

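```bash
python3 -m pendant '[[[1,0,0,0,4.95],[1,0,0,0,4.95],[1,4,-3,0,0],[1,4,-3,0,0],[1,4,-3,0,0],[1,4,-3,0,0],[1,4,-3,0,0],[1,4,-3,0,0]]]' 
python3 -m pendant '[[[1,1,-4,0,0],[1,1,-4,0,0],[1,1,-4,0,0],[1,1,-4,0,0],[1,1,-4,0,0],[1,1,-4,0,0],[1,1,-4,0,0],[1,1,-4,0,0]]]' 15
```

```text
t: 1.0
tool_pos: [0.378, -0.3788, 0.2186]
orientation: [3.139, 0.133, 0.0]
force: [0.4, -0.9, 0.6]
opening: 0.0931
gripper_force: 0.0
t: 1.8
tool_pos: [0.4293, -0.0532, 0.2187]
orientation: [3.139, 0.133, 0.001]
force: [0.9, -0.1, -0.1]
opening: 0.0929
gripper_force: 0.0
```

```bash
python3 -m pendant '[[[1,0.9,-3.85,0,0],[1,0.9,-3.85,0,0],[1,0.9,-3.85,0,0],[1,0.9,-3.85,0,0],[1,0.9,-3.85,0.5,0],[1,0.9,-3.85,0.5,0],[1,0,0,0,0],[1,0,0,0,0]]]'
python3 - <<'E'
from h import *
s=cam('scene');t=cam('top')
a=s['img'][120:360,140:380];b=t['img'][185:345,170:330]
cv2.imwrite('pics/c2.png',np.hstack([cv2.resize(a,(400,400)),cv2.resize(b,(400,400))]))
E
```

```text
t: 2.6
tool_pos: [0.4631, 0.1805, 0.2081]
orientation: [3.138, 0.137, -0.002]
force: [-0.5, -0.5, -0.2]
opening: 0.0929
gripper_force: 0.0
```

View pics/c2.png

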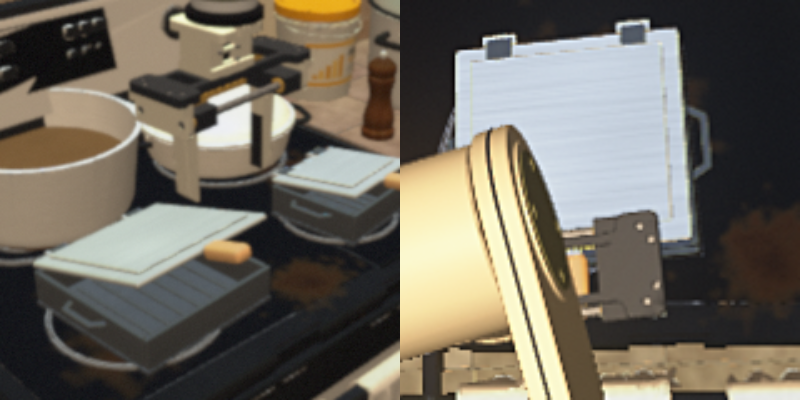

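The open gripper is above the large grip, with both fingers clear of the lid. Next I descend and pinch.

```bash
python3 -m pendant '[[[1,-0.4,0,3,0],[1,0,0,3,0],[1,0,0,2.5,0],[1,0,0,1.8,0],[1,0,0,0,0],[0,0,0,0,0],[0,0,0,0,0],[0,0,0,0,0]]]' 15
python3 -m pendant '[[[0,0,0,0,0],[0,0,0,0,0],[0,0,0,0,0],[0,0,0,0,0]]]' 20
python3 - <<'E'
from h import *
s=cam('scene')
cv2.imwrite('pics/c3.png',cv2.resize(s['img'][180:340,150:350],(750,600)))
E
```

```text
t: 3.5
tool_pos: [0.4607, 0.1797, 0.1073]
orientation: [-3.138, -0.133, -0.004]
force: [0.6, 0.7, 0.6]
opening: 0.0733
gripper_force: 0.0
t: 3.9
tool_pos: [0.4596, 0.1797, 0.1057]
orientation: [3.139, 0.134, 0.0]
force: [-0.6, -0.4, 0.4]
opening: 0.0415
gripper_force: 0.0
```

View pics/c3.png

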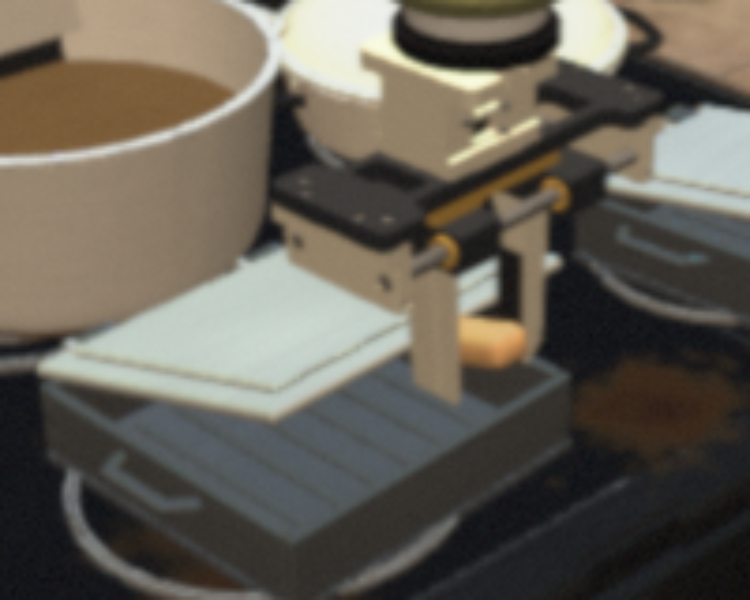

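The fingers straddle the wooden grip at its level (about (490,340) in the crop). I let them finish closing.

```bash
python3 -m pendant '[[[0,0,0,0,0],[0,0,0,0,0],[0,0,0,0,0],[0,0,0,0,0],[0,0,0,0,0]]]' 25
```

```text
t: 4.45
tool_pos: [0.4595, 0.1803, 0.1056]
orientation: [-3.138, -0.134, 0.0]
force: [-0.1, 5.3, -0.9]
opening: 0.0236
gripper_force: 25.0
```

```bash
python3 -m pendant '[[[0,0.23,0,-0.71,0],[0,0.23,0,-0.71,0],[0,0.28,0,-0.7,0],[0,0.28,0,-0.7,0],[0,0.31,0,-0.67,0],[0,0.32,0,-0.67,0],[0,0.36,0,-0.66,0],[0,0.36,0,-0.65,0]]]'
python3 -m pendant '[[[0,0,0,0,0],[0,0,0,0,0]]]'
```

```text
t: 5.25
tool_pos: [0.4822, 0.182, 0.1591]
orientation: [-3.138, -0.134, 0.004]
force: [1.1, 5.3, -7.5]
opening: 0.0238
gripper_force: 25.0
t: 5.45
tool_pos: [0.4831, 0.1821, 0.1604]
orientation: [-3.138, -0.134, 0.0]
force: [-0.7, 5.7, 0.5]
opening: 0.0231
gripper_force: 25.0
```

```bash
python3 -m pendant '[[[0,0.4,0,-0.63,0],[0,0.41,0,-0.63,0],[0,0.44,0,-0.62,0],[0,0.45,0,-0.61,0],[0,0.47,0,-0.57,0],[0,0.48,0,-0.57,0],[0,0.52,0,-0.56,0],[0,0.52,0,-0.55,0]]]'
python3 -m pendant '[[[0,0,0,0,0],[0,0,0,0,0]]]'
python3 - <<'E'
from h import *
s=cam('scene');t=cam('top')
a=s['img'][120:340,150:370];b=t['img'][165:325,170:330]
cv2.imwrite('pics/c4.png',np.hstack([cv2.resize(a,(400,400)),cv2.resize(b,(400,400))]))
E
```

```text
t: 6.25
tool_pos: [0.5191, 0.1847, 0.2066]
orientation: [3.138, 0.134, -0.005]
force: [-1.1, 6.0, -7.6]
opening: 0.0239
gripper_force: 25.0
t: 6.45
tool_pos: [0.5204, 0.1849, 0.2079]
orientation: [-3.139, -0.133, -0.002]
force: [2.1, 3.8, -4.5]
opening: 0.0241
gripper_force: 25.0
```

View pics/c4.png

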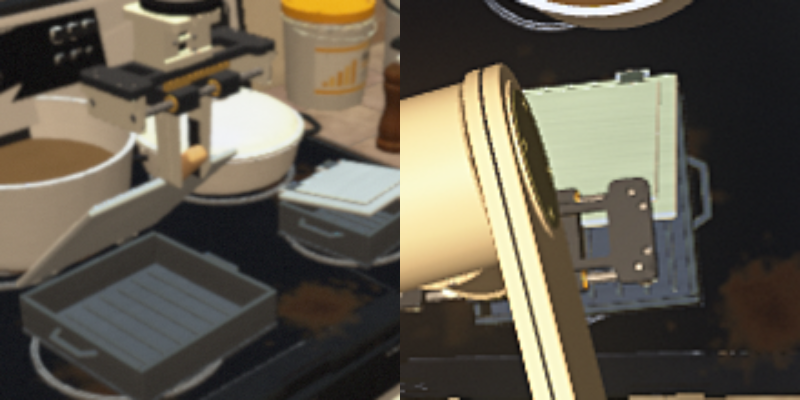

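The lid stands at roughly 45° with the grip still pinched. I release it, back off and measure.

```bash
python3 -m pendant '[[[1,0,0,0,0],[1,0,0,0,0],[1,0,0,0,0],[1,0,0,0,0],[1,0,0,0,0],[1,0,0,0,0],[1,0,0,-2,0],[1,0,0,-3,0]]]'
python3 -m pendant '[[[1,0,0,-3,0],[1,0,2,-3,0],[1,0,4.5,0,0],[1,0,4.5,0,0],[1,0,4.5,0,0],[1,0,4.5,0,0],[1,0,4.5,0,0],[1,0,0,0,0]]]'
python3 - <<'E'
from h import *
s=cam('scene');t=cam('top')
a=s['img'][120:340,150:370];b=t['img'][165:325,170:330]
cv2.imwrite('pics/c5.png',np.hstack([cv2.resize(a,(400,400)),cv2.resize(b,(400,400))]))
gs=grip(s,(240,195,285,225));gt=grip(t,(220,240,265,300));print(gs,gt,tri(s,gs[0],t,gt[0]))
E
```

```text
t: 7.35
tool_pos: [0.5186, 0.1844, 0.2559]
orientation: [3.138, 0.133, -0.007]
force: [0.3, 0.9, 0.8]
opening: 0.0835
gripper_force: 0.0
t: 8.15
tool_pos: [0.5406, -0.0645, 0.3174]
orientation: [3.137, 0.125, -0.001]
force: [0.5, -0.3, -0.6]
opening: 0.0928
gripper_force: 0.0
((271.5, 217.0), (14.0, 25.0), 90.0) ((227.40264892578125, 267.460205078125), (12.439053535461426, 23.61424446105957), 3.814074993133545) (array([0.50735252, 0.17402044, 0.21628301]), np.float64(0.037948131407097435))
```

View pics/c5.png

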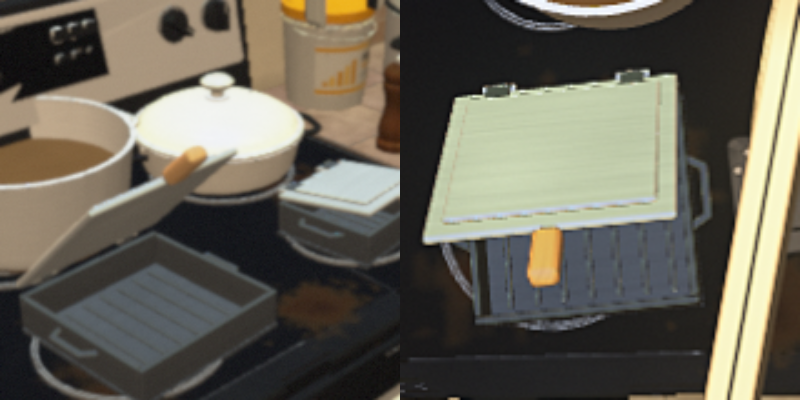

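The lid stays up. The grip is at about (252,211) in the scene view and (227,267) in the top view. The lid corners are visible, so I triangulate them as well.

```bash
python3 - <<'E'
from h import *
s=cam('scene');t=cam('top')
gs=grip(s,(236,194,268,226));gt=grip(t,(215,245,240,290));print(gs,gt);g,e=tri(s,gs[0],t,gt[0]);print('grip',g,e)
for n,a,b in(('nearL',(199.5,235.5),(180,262)),('nearR',(280,203.5),(281,252)),('hingeL',(161,276),(192.5,205))):
    p,e=tri(s,a,t,b);print(n,p,e)
H=np.array([.690,.2005,.056]);u=np.array([.9964,.085,0])
h=(H-g)@u;print(h,g[2]-.056,np.arctan2(g[2]-.056,h),np.hypot(h,g[2]-.056))
a=s['img'][180:300,150:310];b=t['img'][185:305,170:330]
cv2.imwrite('pics/c6.png',np.vstack([cv2.resize(x,(400,300),interpolation=2) for x in (a,b)]))
E
```

```text
((249.65545654296875, 210.5906982421875), (15.829483032226562, 29.164928436279297), 75.25643920898438) ((227.40264892578125, 267.460205078125), (12.439053535461426, 23.61424446105957), 3.814074993133545)
grip [0.52127549 0.18675793 0.22346367] 0.0018583975444677193
nearL [0.53640816 0.28389186 0.2028325 ] 0.0024429754155907324
nearR [0.55108049 0.08715874 0.19656471] 0.002178450975826514
hingeL [0.67583047 0.29357444 0.06309008] 0.003057298167339049
0.16928517965363554 0.16746367390334826 0.7799891234953111 0.23812088133460835
```

View pics/c6.png

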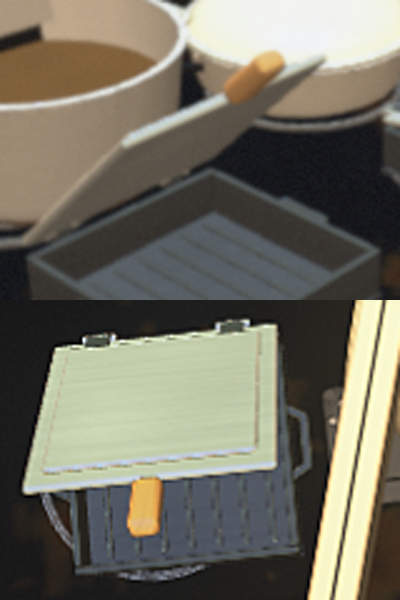

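The lid is still up, and the grip triangulates to a 0.238 m radius at 0.78 rad. The lid edge, from near left to hinge left, also gives about 45°. The gripper is clear, so I hand in.

```bash
python3 -c "
from plant import robot
print(robot.close_job())"
```

```text
the job is handed in; nothing more can be done
None
```

The larger pan's lid is half open: I measured about 0.78 rad (45°) after letting go, the gripper is clear, the smaller pan was not touched, and the job is handed in.

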